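# Close a chip bonding press and hold its cam lever at the top

## Task

Press the microfluidic chip together in its small hand press: slide the clear cover plate by its blue knob fully home over the chip, then swing the sprung black-ball lever up to the top of its cam (lever upright, square to the base plate), so that the chip is squeezed against the plate, and finish while still holding the lever there with the gripper. Leave the bottle, the dish and the forceps round the press where they are.

Things in the scene. Friction and masses are not known exactly. Their poses are not given: they have to be found in the camera images.
- press: Chip bonding press, fixed on the bench: grey base plate 116 (x) by 204 mm (y), aluminium frame. Origin at bench level under the middle of the chip pocket; z up, y along the camshaft towards the lever, x away from the robot (turned at most 0.3 rad). The cover's two rails run along y at x = -50 and +50 mm, tops 95 mm above the bench, screw heads 99 mm.
- cover (a joint): Travel of the clear cover plate (91 x 60 x 8 mm, top face 90.5 mm above the bench) along its rails, m: 0 = fully home over the chip pocket, against the end stop; it grows as the plate slides open along the press's -y; 0.062 = fully open. It starts open, slides with about 1.5 N of friction and stays where it is left.
- cover_knob (a point): Point on the axis of the blue pull knob of the cover plate, where to grip it: 22 mm above the plate's top face, 112.5 mm above the bench. The knob is round and upright, 24 mm thick, 32 mm high. It stands at x = 0, y = -18 mm - (cover reading) in the press's frame.
- cam_lever (a joint): Angle of the cam lever, rad. 0 = at rest, leaning 1.10 rad from upright to the press's -x side, towards the robot; grows as the lever swings up; 1.10 = upright, the top of the cam, platen at its highest; beyond (stop at 2.0) the platen sinks again. A return spring draws the lever back down to about 0 to 0.3 when let go; moving it at the ball takes 1 to 4 N.
- lever_ball (a point): Centre of the black ball, 30 mm across, on the end of the lever. It circles the camshaft at 115 mm in the press's plane y = +78 mm: press-frame x = -115 sin(1.10 - angle) mm, height above the bench 40 + 115 cos(1.10 - angle) mm. 26 mm of room between the ball and the frame beside it, the other side free.
- camshaft (a point): Point on the axis of the camshaft, in the plane in which the lever swings: 40 mm above the bench, at x = 0, y = +78 mm in the press's frame. The shaft is horizontal, along the press's y axis.
- chip: Microfluidic chip lying loose in the pocket (80 x 30 mm, open on top): glass slide 76 x 26 x 1.5 mm, long side along the press's x, with a clear silicone slab 52 x 20 x 6 mm on it; origin under its middle. It rests on a sprung pad on the platen, about 2 mm below the cover's path; if raised while the cover is open it blocks the cover.
- oil_bottle: Bystander: small brown dropper bottle with a red teat, 29 mm across, 92 mm high, loose, upright, to the left of the press; origin under its middle.
- petri_dish: Bystander: clear petri dish, 62 mm across, 14 mm high, loose; origin under its middle.
- forceps: Bystander: steel forceps, 118 mm long, 9 mm high, loose, lying in front of the press; origin under their middle.
Mind the look-alikes: they are no part of the job. What is meant by the chip is not brown, and is the larger of those in its own colour.

How it is judged:
By the outcome, as a careful person would: the job done as asked, in the order asked, and still so for the second after the job is handed in, while the arm keeps its last pose, push and grip.
It also fails if it takes over 45 s, if anything falls off the work surface, if the arm or the gripper's body presses on something with over 40 N, if the wrist force passes 120 N, or if a joint passes its speed limit or range.

## Robot

A 6-joint arm with a two-finger parallel gripper is mounted at the origin on the work surface; the furniture and walls round the work are solid. World frame = base frame: x ahead of the robot, y to its left, z up, the work surface at z = 0. Lengths are in m, angles in degrees, forces in N, time in s.
With the tool pointing down it reaches from about 0.325 to 0.875 m from the base axis. Payload 4.4 kg.
Tool frame: the origin (TCP) lies at the very end of the fingers, on their centre line; the grasp point (between the pads) lies behind it (r.grasp_offset is the z of the grasp point in the tool frame, in m); z points along the fingers, y is the direction in which the jaws open and shut (so a half turn about z gives the same grasp; the last joint's range is limited). The gripper opens to 85 mm and grips with 20 to 120 N. Pads are 22 mm wide; open, the fingers measure 114 mm over their backs; the gripper's body (76 mm by 85 mm) begins 54 mm behind the grasp point. The pads swing forward as they close: fully open they stand 13 mm farther back than shut.
Start: joints at [-82.305, 11.837, 88.321, -0, 79.842, -8.623], TCP at [0.162, -0.552, 0.231] pointing down, gripper open.
Joint ranges: [-156.59, 156.59], [-49.26, 127.26], [12.9, 141.05], [-63.56, 243.56], [4.71, 150.69], [-161.64, 161.64]. Speed limits (degrees/s): [159.86, 159.86, 180, 180, 180, 180].

## Interface

Orientations are given as a 3x3 rotation matrix whose columns are the frame's x, y, z axes.
In Python, from workcell import r gives the robot as it stands. The module is installed in compiled form; this text tells all that it offers.
- The arm moves only by the tool arm_command, never from a script. Its argument "deltas" is a list that holds one entry, the list of rows, each a list of 7 numbers: the opening, from 0 (shut) to 1 (fully open), then the shift along the tool's x, y, z in m, then the turn, a rotation vector about the tool's x, y, z in degrees. A call has 1 to 12 rows; each row shifts and turns the commanded pose from where the row before left it, along the tool's axes as they then stand; what a row does not reach is not made up. A row lasts 1/8 s, in which the tool goes at most 62.5 mm and 10.7 degrees, less where a joint would pass 70% of its speed; a pose out of reach is approached as far as the arm can. A call with a gripper value outside its range is refused whole. The fingers move at their own pace and stop on an object; the grip force is fixed at half the most. Time passes only in rows, so rows that do not move let the fingers close. It gives the time, the measured TCP pose, the force and the opening at its end, in the units of the state.
- r.state(): the state, without advancing time (a new reading comes with each control period).
- r.snapshot(name): name is "scene" or "top"; returns a dict with "img" (400x640x3 uint8, red, green, blue), "camera_matrix" (3x3 intrinsics, pixels), "world_from_camera" (4x4, takes a point from camera to world coordinates). Camera axes: x right, y up, looking along -z (the intrinsics and any distortion apply to the point x, -y, -z); pixel columns grow to the right and rows downward; lengths in m; the calibration is good to about 2 mm. A picture is of the moment at which its call begins. There is no depth.
- r.hand_in(): hands the job in, once; it reports no verdict.
The state is a dict: "time": time; "qpos": joint angles; "qvel": joint speeds; "effort": joint torques, N m; "tcp_pos": TCP position; "tool_rot": TCP orientation; "contact_force": force on the tool from outside, world axes, zero at the start; "wrist_torque": the same for the moment, N m; "grip_width": opening from 0.0 (shut) to 1.0 (fully open).
Only numpy, scipy, OpenCV 4.12 (cv2) and the standard library are available. Lean on these libraries where they do the work, as an engineer would, in place of code of your own. Each camera call takes 0.05 s, during which the arm holds its last target.

## Working session

There is one attempt and no reset: what is moved stays moved. The work goes in short steps, Python scripts to look and compute and a tool call to move; the robot and the scene stay as the last step left them, time stands still between calls to the robot, and variables do not carry over. Pictures are saved under pics/ and viewed, and the job is handed in when it is done.

Besides the shell and the picture viewer there is one more tool, called by a JSON object that holds its "op" and its "data", one argument or row to a line. arm_command: Moves the arm, as the interface text tells. Its arguments: {"type":"object","properties":{"deltas":{"type":"array","items":{"type":"array","items":{"type":"array","items":{"type":"number"}}}}},"required":["deltas"]}

```bash
mkdir -p pics; python3 - <<'E'
from workcell import r
import cv2,pickle
d={}
for n in("scene","top"):
    s=r.snapshot(n); d[n]=s
    cv2.imwrite(f"pics/{n}0.png",s["img"][:,:,::-1]); print(n,s["camera_matrix"].tolist(),s["world_from_camera"].round(4).tolist(),[k for k in s])
pickle.dump(d,open("s0.pkl","wb"))
print(r.state(),r.grasp_offset)
E
```

```text
scene [[501.1767246016124, 0.0, 323.26401593305286], [0.0, 501.1767246016124, 201.18431553557656], [0.0, 0.0, 1.0]] [[-0.8674, 0.3275, -0.3747, 0.0823], [-0.4976, -0.5624, 0.6604, 0.6436], [0.0056, 0.7593, 0.6508, 0.8944], [0.0, 0.0, 0.0, 1.0]] ['img', 'camera_matrix', 'world_from_camera']
top [[417.60564349285266, 0.0, 316.21051617975985], [0.0, 417.60564349285266, 196.49842261022638], [0.0, 0.0, 1.0]] [[-0.003, 0.9806, -0.1961, 0.3439], [-0.9999, -0.0005, 0.0128, -0.1459], [0.0124, 0.1961, 0.9805, 0.9492], [0.0, 0.0, 0.0, 1.0]] ['img', 'camera_matrix', 'world_from_camera']
{'time': 0.1, 'qpos': array([-8.23068420e+01,  1.18808117e+01,  8.83988474e+01, -6.15076523e-04,
        7.98408651e+01, -8.62217119e+00]), 'qvel': array([-0.08182637, -0.0300175 , -0.20968109,  0.03690679,  0.0369701 ,
       -0.00909415]), 'effort': array([-1.25209590e-03, -3.84097624e+01, -2.92549467e+01, -2.05252863e-04,
        4.91961793e-03, -2.59679484e-05]), 'tcp_pos': array([ 0.16143062, -0.55114771,  0.23020906]), 'tool_rot': array([[ 9.59729676e-01,  2.80925013e-01, -2.92068482e-04],
       [ 2.80925000e-01, -9.59727464e-01,  2.08319502e-03],
       [ 3.04915444e-04, -2.08135342e-03, -9.99997787e-01]]), 'contact_force': array([ 0.56150284,  0.02867643, -0.15622785]), 'wrist_torque': array([ 0.00728533, -0.03742473,  0.04628295]), 'grip_width': 0.9992733226784556} -0.0187
```

View pics/scene0.png

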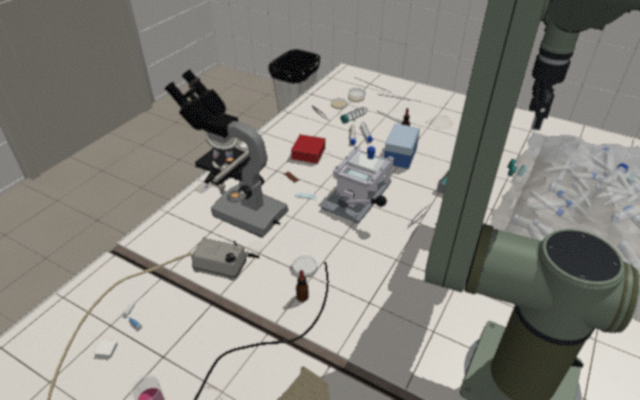

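View pics/top0.png

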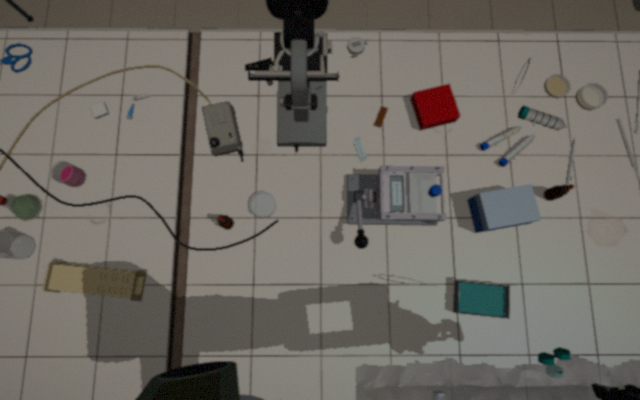

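```bash
cat > h.py <<'E'
import numpy as np,cv2
def ray(s,u,v):
    K=s["camera_matrix"];T=s["world_from_camera"]
    d=T[:3,:3]@np.array([(u-K[0,2])/K[0,0],-(v-K[1,2])/K[1,1],-1]); return T[:3,3],d
def onz(s,u,v,z):
    o,d=ray(s,u,v); return o+d*(z-o[2])/d[2]
def proj(s,p):
    K=s["camera_matrix"];T=s["world_from_camera"]
    c=T[:3,:3].T@(np.asarray(p)-T[:3,3]); return K[0,2]-K[0,0]*c[0]/c[2],K[1,2]+K[1,1]*c[1]/c[2]
def tri(a,ua,b,ub):
    o1,d1=ray(a,*ua);o2,d2=ray(b,*ub);d1/=np.linalg.norm(d1);d2/=np.linalg.norm(d2)
    t=np.linalg.lstsq(np.c_[d1,-d2],o2-o1,rcond=None)[0];p,q=o1+d1*t[0],o2+d2*t[1]
    return (p+q)/2,np.linalg.norm(p-q)
E
python3 - <<'E'
import pickle,cv2
from h import *
d=pickle.load(open("s0.pkl","rb"))
im=d["top"]["img"][150:270,310:470,::-1];cv2.imwrite("pics/topc.png",cv2.resize(im,None,fx=5,fy=5,interpolation=cv2.INTER_CUBIC))
im=d["scene"]["img"][130:230,290:420,::-1];cv2.imwrite("pics/scenec.png",cv2.resize(im,None,fx=6,fy=6,interpolation=cv2.INTER_CUBIC))
E
```

```text
(no output)
```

View pics/topc.png

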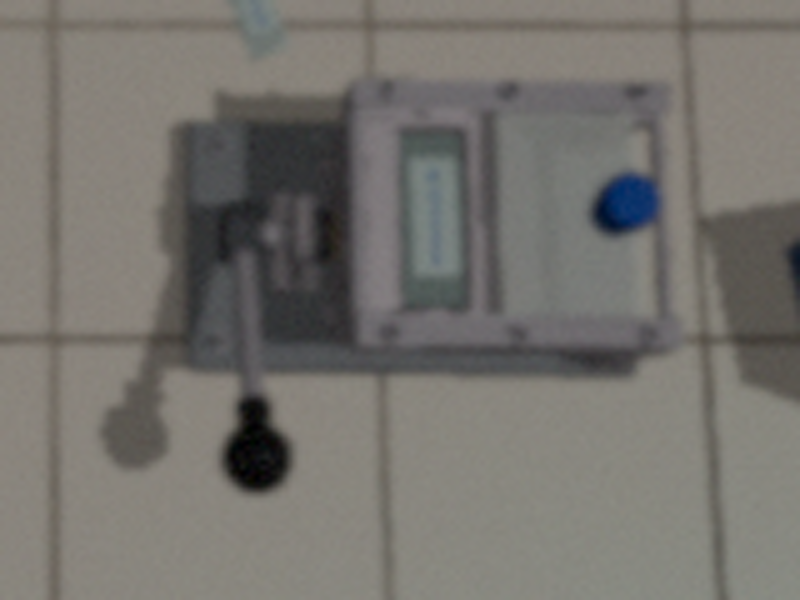

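View pics/scenec.png

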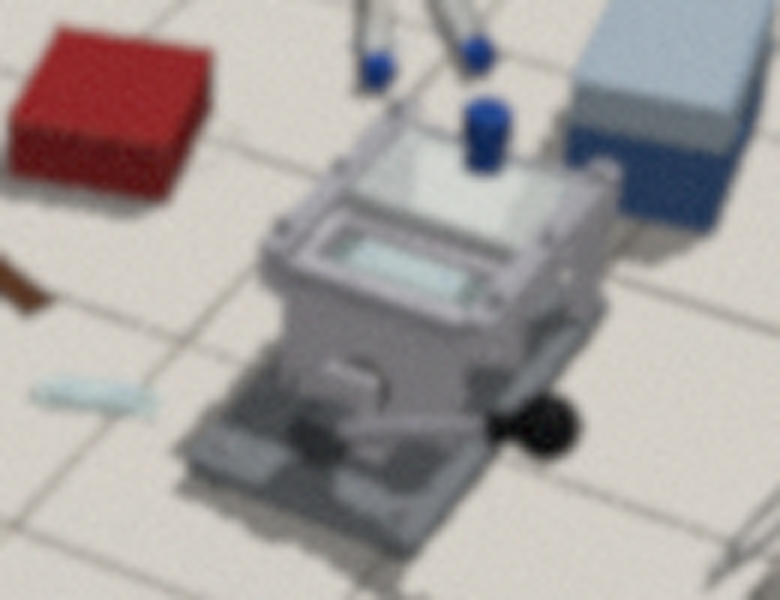

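```bash
python3 - <<'E'
import pickle,cv2
from h import *
d=pickle.load(open("s0.pkl","rb"))
C={}
def comp(m,near):
    n,l,st,c=cv2.connectedComponentsWithStats(m.astype(np.uint8))
    i=1+np.argmin(np.hypot(*(c[1:]-near).T)+ (st[1:,4]<10)*100); return c[i],st[i].tolist()
for n,kn,bn in(("top",(435,190),(361,241)),("scene",(371,153),(380,201))):
    I=d[n]["img"].astype(int);R,G,B=I[...,0],I[...,1],I[...,2]
    C[n]=(comp((B>R+40)&(B>G+25),kn),comp((I.max(2)<45),bn));print(n,C[n])
for i,nm in enumerate(("knob","ball")):
    print(nm,tri(d["top"],C["top"][i][0],d["scene"],C["scene"][i][0]))
t=d["top"];f=lambda x,y:(310+x/5,150+y/5)
K=onz(t,*C["top"][0][0],.114);B=onz(t,*f(257,457),.092);print(K,B, onz(d["scene"],*C["scene"][0][0],.1125), onz(d["scene"],380.8,201,.092))
# screws z=.099
sc={k:onz(t,*f(*p),.098) for k,p in dict(a=(388,90),b=(509,90),c=(638,90),e=(390,330),g=(517,331),h=(655,331)).items()}
for k in sc:print(k,sc[k].round(4))
for p in((388,90,638,90),(390,330,655,331)):
    a,b=onz(t,*f(*p[:2]),.098),onz(t,*f(*p[2:]),.098);v=a-b;print(np.degrees(np.arctan2(-v[0],v[1])),np.linalg.norm(v))
# pocket / chip center
print("chip",onz(t,*f(433,216),.083))
print("box top",[onz(t,u,v,.07).round(3).tolist() for u,v in((469,195),(535,186),(540,217),(476,231))])
E
```

```text
top ((array([435.5483871 , 189.84946237]), [430, 185, 12, 10, 93]), (array([360.74468085, 239.4893617 ]), [355, 230, 12, 18, 141]))
scene ((array([370.66666667, 151.22222222]), [368, 146, 7, 12, 63]), (array([378.90909091, 200.55844156]), [372, 196, 13, 9, 77]))
knob (array([ 0.52741464, -0.4040133 ,  0.10624534]), np.float64(0.0021753563787976615))
ball (array([ 0.42744575, -0.2483758 ,  0.08649238]), np.float64(0.0036552410356402018))
[ 0.52468747 -0.40195104  0.114     ] [ 0.42126593 -0.24954724  0.092     ] [ 0.52496182 -0.39550347  0.1125    ] [ 0.42210818 -0.24263821  0.092     ]
a [ 0.5754 -0.308   0.098 ]
b [ 0.5754 -0.3593  0.098 ]
c [ 0.5754 -0.414   0.098 ]
e [ 0.473  -0.3051  0.098 ]
g [ 0.4725 -0.3576  0.098 ]
h [ 0.4724 -0.4149  0.098 ]
0.02241066480402295 0.10601923005298536
-0.2811372381456818 0.10979347660325973
chip [ 0.52414328 -0.32798606  0.083     ]
box top [[0.523, -0.487, 0.07], [0.543, -0.633, 0.07], [0.475, -0.636, 0.07], [0.445, -0.496, 0.07]]
```

{"op": "arm_command", "data": {
  "deltas": [
    [[1,0,0,0,0,0,8.15],[1,0,0,0,0,0,8.15],[1,0.045,-0.0186,0,0,0,0],[1,0.045,-0.0186,0,0,0,0],[1,0.045,-0.0186,0,0,0,0],[1,0.045,-0.0186,0,0,0,0],[1,0.045,-0.0186,0,0,0,0],[1,0.045,-0.0186,0,0,0,0],[1,0.045,-0.0186,0,0,0,0],[1,0.045,-0.0186,0,0,0,0],[1,0,0,0.03,0,0,0],[0.85,0,0,0.03,0,0,0]]
  ]
}}

```text
time: 1.6
tcp_pos: [0.5223, -0.4022, 0.1702]
tool_rot: [[1.0, 0.002, -0.0], [0.002, -1.0, -0.0], [-0.0, 0.0, -1.0]]
contact_force: [-0.6, 0.2, -1.2]
grip_width: 0.855
```

```bash
cat > look.py <<'E'
import sys,cv2,numpy as np
from workcell import r
tag=sys.argv[1]
s=r.snapshot("top");t=r.snapshot("scene")
a=cv2.resize(s["img"][150:270,320:460],None,fx=4,fy=4,interpolation=cv2.INTER_CUBIC)[:480,:400]
a=cv2.resize(s["img"][150:260,330:460],(400,338),interpolation=cv2.INTER_CUBIC)
b=cv2.resize(t["img"][100:210,310:440],(400,338),interpolation=cv2.INTER_CUBIC)
cv2.imwrite(f"pics/{tag}.png",np.hstack([a,b])[:,:,::-1])
st=r.state();print(st["time"],st["tcp_pos"].round(4),st["contact_force"].round(1),st["grip_width"])
E
python3 look.py l1
```

```text
1.7 [ 0.5191 -0.4     0.1657] [-0.4  1.2  0.1] 0.8529308298075464
```

View pics/l1.png

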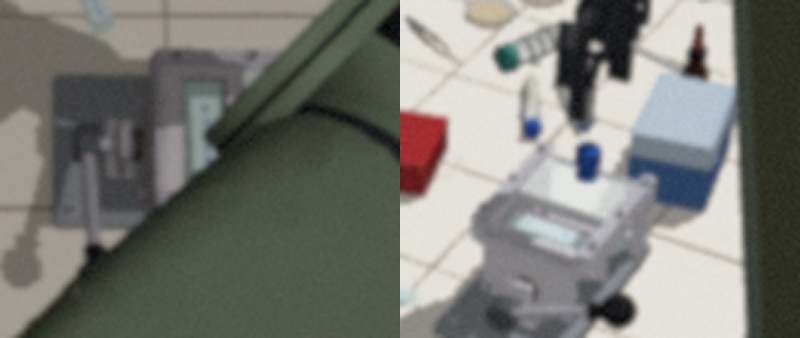

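```bash
python3 - <<'E'
from workcell import r
from h import *
import cv2
s=r.snapshot("scene");st=r.state();p=st["tcp_pos"];print(p,st["tool_rot"].round(3).tolist())
print(proj(s,p+[0,.036,.005]),proj(s,p-[0,.036,-.005]),proj(s,[.5245,-.402,.1225]),proj(s,[.5245,-.402,.0905]))
im=s["img"][90:170,340:400,::-1]
cv2.imwrite("pics/l2.png",cv2.resize(im,None,fx=7,fy=7,interpolation=cv2.INTER_CUBIC))
I=s["img"].astype(int);m=((I[...,2]>I[...,0]+40)&(I[...,2]>I[...,1]+25))
ys,xs=np.where(m[140:165,360:385]);print(ys.min()+140,ys.max()+140,xs.mean()+360,xs.min()+360,xs.max()+360)
E
```

```text
[ 0.52007629 -0.40132887  0.16825773] [[1.0, 0.001, -0.005], [0.001, -1.0, 0.005], [-0.005, -0.005, -1.0]]
(np.float64(368.8768399911815), np.float64(138.23789601842145)) (np.float64(380.594984355896), np.float64(125.39593538667299)) (np.float64(372.11089662746224), np.float64(147.04139550267263)) (np.float64(371.30876900987835), np.float64(156.68633282933894))
147 157 370.73015873015873 368 374
```

View pics/l2.png

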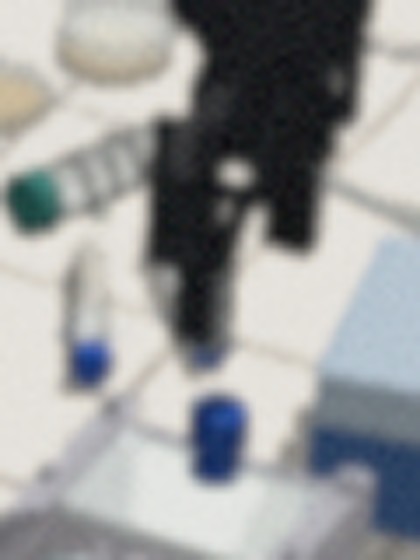

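{"op": "arm_command", "data": {
  "deltas": [
    [[0.85,0.003,0,0.01,0,0,0],[0.85,0.003,0,0.015,0,0,0],[0.85,0,0,0.015,0,0,0],[0.85,0,0,0.015,0,0,0],[0.85,0,0,0.012,0,0,0],[0.85,0,0,0.005,0,0,0],[0.85,0,0,0,0,0,0],[0.85,0,0,0,0,0,0]]
  ]
}}

```text
time: 2.75
tcp_pos: [0.5279, -0.4033, 0.1]
tool_rot: [[1.0, 0.0, 0.001], [0.0, -1.0, -0.001], [0.001, 0.001, -1.0]]
contact_force: [-0.1, -0.2, 0.4]
grip_width: 0.853
```

```bash
python3 look.py l3
```

```text
2.85 [ 0.5279 -0.4034  0.1002] [-0.3  0.5 -0.3] 0.8500669512950552
```

View pics/l3.png

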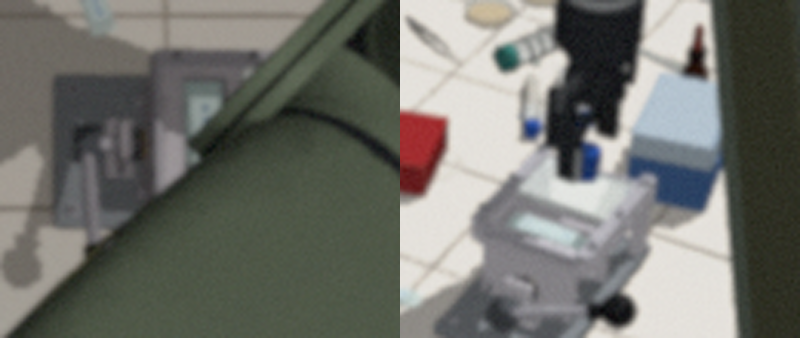

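{"op": "arm_command", "data": {
  "deltas": [
    [[0.85,0,0,0.004,0,0,0],[0.5,0,0,0,0,0,0],[0,0,0,0,0,0,0],[0,0,0,0,0,0,0],[0,0,0,0,0,0,0],[0,0,0,0,0,0,0],[0,0,0,0,0,0,0]]
  ]
}}

```text
time: 3.72
tcp_pos: [0.5275, -0.4028, 0.0955]
tool_rot: [[1.0, 0.0, -0.0], [0.0, -1.0, 0.0], [-0.0, -0.0, -1.0]]
contact_force: [-1.4, 1.2, 3.1]
grip_width: 0.255
```

{"op": "arm_command", "data": {
  "deltas": [
    [[0,0,-0.003,0,0,0,0],[0,0,-0.006,0,0,0,0],[0,0,-0.008,0,0,0,0],[0,0,-0.008,0,0,0,0],[0,0,-0.008,0,0,0,0],[0,0,-0.008,0,0,0,0],[0,0,-0.006,0,0,0,0],[0,0,-0.004,0,0,0,0],[0,0,0,0,0,0,0]]
  ]
}}

```text
time: 4.85
tcp_pos: [0.5281, -0.3511, 0.0955]
tool_rot: [[1.0, 0.001, 0.001], [0.001, -1.0, 0.001], [0.001, -0.001, -1.0]]
contact_force: [2.5, 1.4, 3.9]
grip_width: 0.259
```

{"op": "arm_command", "data": {
  "deltas": [
    [[0,0,-0.003,0,0,0,0],[0,0,-0.003,0,0,0,0],[0,0,-0.002,0,0,0,0],[0,0,-0.002,0,0,0,0],[0,0,0,0,0,0,0],[0,0,0,0,0,0,0]]
  ]
}}

```text
time: 5.6
tcp_pos: [0.5282, -0.3452, 0.0956]
tool_rot: [[1.0, -0.0, 0.003], [-0.0, -1.0, -0.006], [0.003, 0.006, -1.0]]
contact_force: [4.8, -8.9, -1.6]
grip_width: 0.259
```

{"op": "arm_command", "data": {
  "deltas": [
    [[0,0,-0.002,0,0,0,0],[0,0,-0.001,0,0,0,0],[0,0,0,0,0,0,0],[0,0,0,0,0,0,0]]
  ]
}}

```text
time: 6.1
tcp_pos: [0.5282, -0.3452, 0.0958]
tool_rot: [[1.0, -0.001, 0.004], [-0.001, -1.0, -0.012], [0.004, 0.012, -1.0]]
contact_force: [5.3, -16.5, -4.6]
grip_width: 0.254
```

```bash
python3 look.py l4
```

```text
6.2 [ 0.5282 -0.3452  0.0957] [  6.2 -16.3  -5.5] 0.25471860936967317
```

View pics/l4.png

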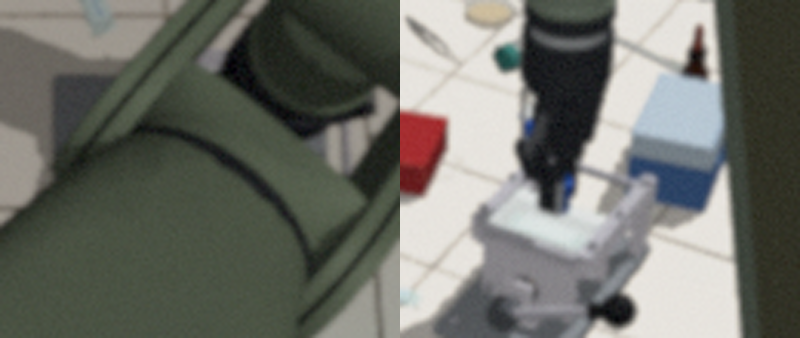

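{"op": "arm_command", "data": {
  "deltas": [
    [[0,0,0.003,0,0,0,0],[0,0,0.003,0,0,0,0],[0.42,0,0,0,0,0,0],[0.42,0,0,0,0,0,0],[0.42,0,0,0,0,0,0]]
  ]
}}

```text
time: 6.82
tcp_pos: [0.5265, -0.3442, 0.0944]
tool_rot: [[1.0, 0.0, -0.002], [0.0, -1.0, 0.002], [-0.002, -0.002, -1.0]]
contact_force: [0.4, -0.3, 0.6]
grip_width: 0.422
```

{"op": "arm_command", "data": {
  "deltas": [
    [[0.42,0,0,-0.01,0,0,0],[0.42,0,0,-0.02,0,0,0],[0.42,0,0,-0.03,0,0,0],[0.5,0,0,-0.03,0,0,0],[0.5,-0.02,-0.015,-0.02,0,0,0],[0.5,-0.03,-0.03,0,0,0,0],[0.5,-0.03,-0.03,0,0,0,0],[0.5,-0.023,-0.02,0,0,0,0],[0.5,0,0,0,0,0,0],[0.5,0,0,0,0,0,0]]
  ]
}}

```text
time: 8.07
tcp_pos: [0.4254, -0.2509, 0.207]
tool_rot: [[1.0, 0.0, 0.003], [0.0, -1.0, -0.002], [0.003, 0.002, -1.0]]
contact_force: [0.9, -0.9, -0.3]
grip_width: 0.5
```

```bash
python3 look.py l5; python3 - <<'E'
from workcell import r
from h import *
s=r.snapshot("scene");st=r.state();p=st["tcp_pos"];print(p)
print("tcp",proj(s,p),proj(s,p+[0,.021,0]),"ball",proj(s,[.4245,-.249,.092]))
cv2.imwrite("pics/l6.png",cv2.resize(s["img"][120:225,320:430,::-1],None,fx=5.5,fy=5.5,interpolation=cv2.INTER_CUBIC))
E
```

```text
8.175 [ 0.4255 -0.251   0.2063] [ 1.2 -0.2 -0.1] 0.49730883037822654
[ 0.42527072 -0.25086406  0.20588998]
tcp (np.float64(384.9786459658255), np.float64(161.4326483319275)) (np.float64(381.18030144356976), np.float64(166.0863110389843)) ball (np.float64(381.0044304855157), np.float64(199.2379666841317))
```

View pics/l6.png

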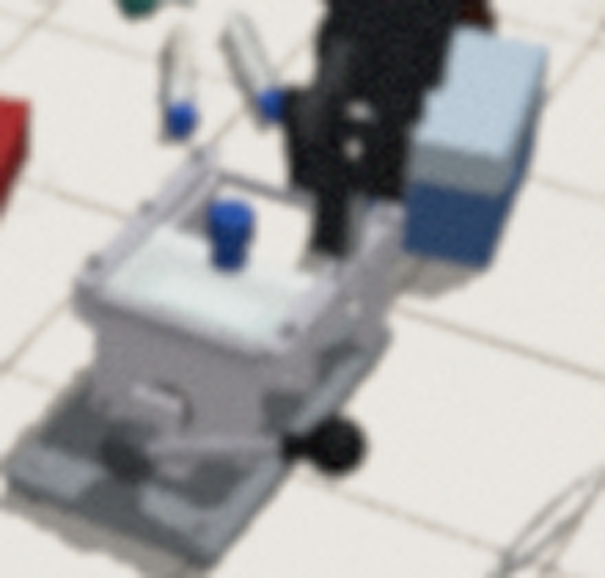

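{"op": "arm_command", "data": {
  "deltas": [
    [[0.55,-0.004,-0.003,0.02,0,0,0],[0.55,0,0,0.03,0,0,0],[0.55,0,0,0.025,0,0,0],[0.55,0,0,0.007,0,0,0],[0.55,0,0,0,0,0,0],[0.55,0,0,0,0,0,0]]
  ]
}}

```text
time: 8.98
tcp_pos: [0.4214, -0.2478, 0.1245]
tool_rot: [[1.0, 0.0, 0.002], [0.0, -1.0, -0.002], [0.002, 0.002, -1.0]]
contact_force: [-0.0, -0.3, 1.0]
grip_width: 0.549
```

```bash
python3 - <<'E'
from workcell import r
from h import *
s=r.snapshot("scene");st=r.state();p=st["tcp_pos"];print(p,st["contact_force"])
print("tcp",proj(s,p),proj(s,p+[0,.021,0]),"ball",proj(s,[.4215,-.248,.092]))
cv2.imwrite("pics/l7.png",cv2.resize(s["img"][140:225,340:430,::-1],None,fx=6.5,fy=6.5,interpolation=cv2.INTER_CUBIC))
E
```

```text
[ 0.42138181 -0.24777381  0.12456255] [ 0.62498044 -0.19167146  1.56859999]
tcp (np.float64(383.0412812597346), np.float64(189.7220652018088)) (np.float64(379.37668079487406), np.float64(194.51065714900665)) ball (np.float64(381.93955600856566), np.float64(199.86050941855493))
```

View pics/l7.png

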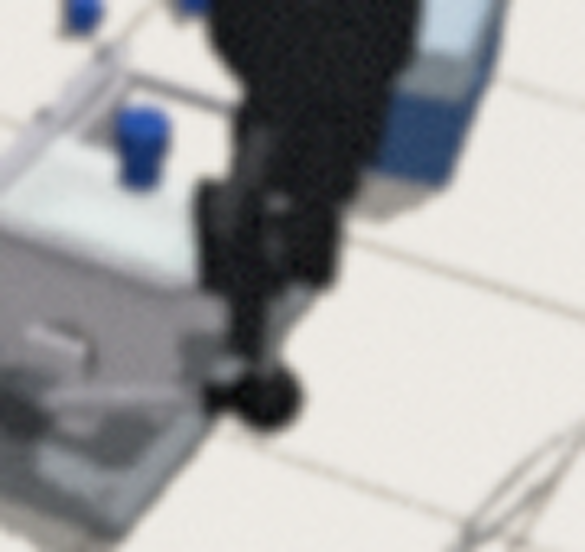

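```bash
python3 look.py l8
```

```text
9.125 [ 0.4211 -0.2475  0.1243] [ 0.4  0.4 -0.1] 0.549635589960913
```

View pics/l8.png

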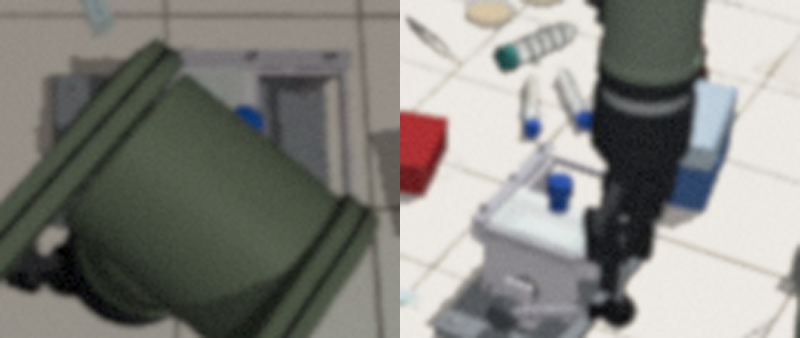

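{"op": "arm_command", "data": {
  "deltas": [
    [[0.55,0.0,0.0015,0.005,0,0,0],[0.55,0,0,0.006,0,0,0],[0.55,0,0,0.006,0,0,0],[0.55,0,0,0.006,0,0,0],[0.55,0,0,0,0,0,0]]
  ]
}}

```text
time: 9.75
tcp_pos: [0.4199, -0.248, 0.0994]
tool_rot: [[1.0, 0.0, -0.001], [0.0, -1.0, 0.001], [-0.001, -0.001, -1.0]]
contact_force: [0.4, 1.5, 0.9]
grip_width: 0.55
```

{"op": "arm_command", "data": {
  "deltas": [
    [[0.55,0.0015,0.0005,0.006,0,0,0],[0.55,0,0,0.007,0,0,0],[0.55,0,0,0.007,0,0,0],[0.55,0,0,0.006,0,0,0],[0.55,0,0,0,0,0,0]]
  ]
}}

```text
time: 10.38
tcp_pos: [0.4214, -0.2485, 0.0735]
tool_rot: [[1.0, 0.0, -0.001], [0.0, -1.0, 0.001], [-0.001, -0.001, -1.0]]
contact_force: [-0.5, 0.8, 0.5]
grip_width: 0.551
```

No contact on the way down. I'll close on the ball.

{"op": "arm_command", "data": {
  "deltas": [
    [[0.45,0,0,0,0,0,0],[0.38,0,0,0,0,0,0],[0.3,0,0,0,0,0,0],[0,0,0,0,0,0,0],[0,0,0,0,0,0,0],[0,0,0,0,0,0,0]]
  ]
}}

```text
time: 11.12
tcp_pos: [0.4216, -0.2481, 0.074]
tool_rot: [[1.0, 0.0, -0.001], [0.0, -1.0, 0.002], [-0.001, -0.002, -1.0]]
contact_force: [-0.1, 5.3, 1.5]
grip_width: 0.321
```

```bash
python3 - <<'E'
from workcell import r
from h import *
s=r.snapshot("scene");st=r.state();p=st["tcp_pos"];print(p,st["contact_force"],st["grip_width"])
cv2.imwrite("pics/l9.png",cv2.resize(s["img"][140:225,340:430,::-1],None,fx=6.5,fy=6.5,interpolation=cv2.INTER_CUBIC))
E
```

```text
[ 0.42157875 -0.24814157  0.07398624] [-1.54385657  5.04794403  2.35067118] 0.3202503832427526
```

View pics/l9.png

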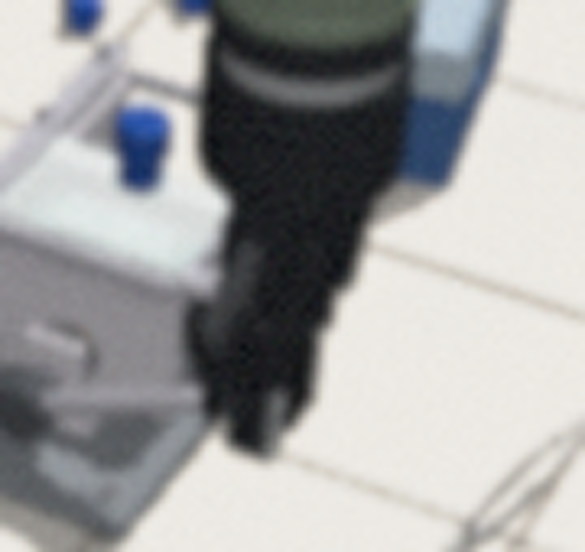

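{"op": "arm_command", "data": {
  "deltas": [
    [[0,0.0028,-0.0005,-0.005,0,0,0],[0,0.0029,-0.0005,-0.005,0,0,0],[0,0.0033,0,-0.0047,0,0,0],[0,0.0034,0,-0.0047,0,0,0],[0,0.0037,0,-0.0043,0,0,0],[0,0.0039,0,-0.0043,0,0,0],[0,0,0,0,0,0,0]]
  ]
}}

```text
time: 12.05
tcp_pos: [0.4426, -0.2483, 0.1029]
tool_rot: [[1.0, 0.002, 0.001], [0.002, -1.0, -0.001], [0.001, 0.001, -1.0]]
contact_force: [-0.9, 1.8, -2.2]
grip_width: 0.314
```

```bash
python3 - <<'E'
from workcell import r
from h import *
s=r.snapshot("scene");st=r.state();p=st["tcp_pos"];print(p,st["contact_force"],st["grip_width"],st["wrist_torque"])
cv2.imwrite("pics/l10.png",cv2.resize(s["img"][140:225,340:430,::-1],None,fx=6.5,fy=6.5,interpolation=cv2.INTER_CUBIC))
E
```

```text
[ 0.44239059 -0.24828318  0.10267733] [ 0.0595605   1.56826573 -1.75210794] 0.31382201628262757 [0.18019405 0.15836756 0.64757682]
```

View pics/l10.png

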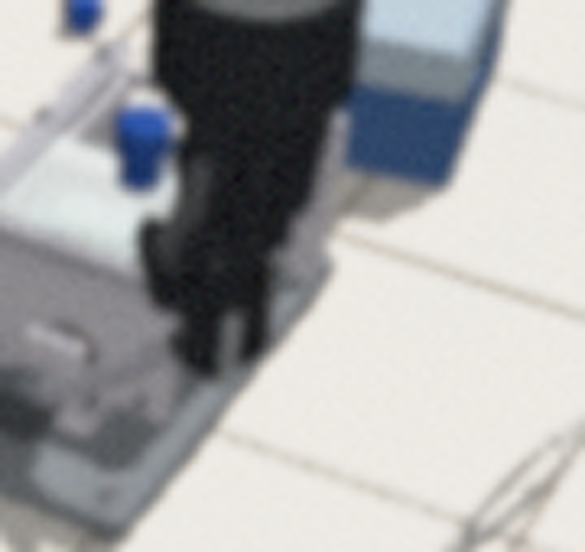

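{"op": "arm_command", "data": {
  "deltas": [
    [[0,0.0041,0,-0.004,0,0,0],[0,0.0043,0,-0.0039,0,0,0],[0,0.0045,0,-0.0035,0,0,0],[0,0.0046,0,-0.0035,0,0,0],[0,0.0048,0,-0.003,0,0,0],[0,0.005,0,-0.003,0,0,0],[0,0.0051,0,-0.0025,0,0,0],[0,0.0052,0,-0.0025,0,0,0],[0,0,0,0,0,0,0]]
  ]
}}

```text
time: 13.22
tcp_pos: [0.4804, -0.2486, 0.1295]
tool_rot: [[1.0, 0.0, 0.001], [0.0, -1.0, -0.001], [0.001, 0.001, -1.0]]
contact_force: [0.0, 0.4, -0.1]
grip_width: 0.0
```

```bash
python3 look.py l11
```

```text
13.325 [ 0.4798 -0.2483  0.1291] [-0.1 -0.   0.1] 0.0003938154786331664
```

View pics/l11.png

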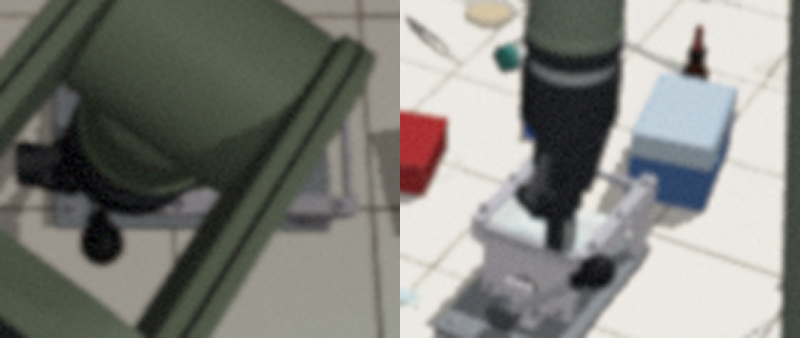

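```bash
python3 - <<'E'
from workcell import r
from h import *
t=r.snapshot("top");s=r.snapshot("scene")
cv2.imwrite("pics/l12.png",np.hstack([cv2.resize(i[:,:,::-1],(400,400),interpolation=cv2.INTER_CUBIC) for i in (t["img"][208:248,343:383],s["img"][170:210,353:393])]))
E
```

```text
(no output)
```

View pics/l12.png

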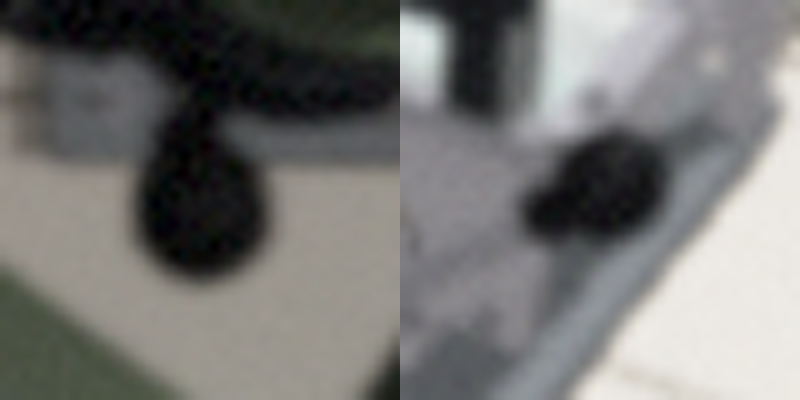

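```bash
python3 - <<'E'
import pickle
from h import *
from scipy.optimize import least_squares
d=pickle.load(open("s0.pkl","rb"));t,s=d["top"],d["scene"]
obs0=((361.4,241.4),(381.3,200.8)); obs1=((363.3,229.3),(374.3,188.5))
print(tri(t,obs0[0],s,obs0[1]),tri(t,obs1[0],s,obs1[1]))
def ball(xs,y,a):f=1.1-a;return [xs-.115*np.sin(f),y,.04+.115*np.cos(f)]
def res(p,full=True):
    xs,y,a1,du,dv,a0=p
    e=[]
    for a,o in((a0,obs0),(a1,obs1)):
        e+=list(np.subtract(proj(t,ball(xs,y,a)),o[0])); e+=list(np.subtract(proj(s,ball(xs,y,a)),o[1])+[du,dv])
    return np.r_[e,du/2,dv/2,a0/.1,(y+.2485)/.0015]
f=least_squares(res,[.525,-.2485,.3,0,0,0]);print(f.x.round(4),f.fun.round(2),ball(*f.x[:3]),ball(f.x[0],f.x[1],f.x[5]))
E
```

```text
(array([ 0.4226217 , -0.24987283,  0.08687185]), np.float64(0.0018778170119335082)) (array([ 0.44431267, -0.25060718,  0.11672995]), np.float64(0.0022539317757607562))
[ 0.5248 -0.2493  0.3079 -0.7526  0.6482 -0.0164] [-0.23 -0.01  0.08 -0.1  -0.59 -0.07  0.11 -0.06 -0.38  0.32 -0.16 -0.51] [np.float64(0.44289294084920405), np.float64(-0.24926345882382098), np.float64(0.12076931699590304)] [np.float64(0.4214237052489696), np.float64(-0.24926345882382098), np.float64(0.0904751782353606)]
```

```bash
python3 - <<'E'
from workcell import r
st=r.state();print(st["qpos"].round(1),st["tcp_pos"].round(4),st["time"])
E
```

```text
[-36.5  13.8  99.   -0.   67.2  53.5] [ 0.4795 -0.2481  0.1287] 13.425
```

{"op": "arm_command", "data": {
  "deltas": [
    [[0,0,0,-0.03,0,0,0],[0,0,0,-0.04,0,0,0],[0.2,0,0,-0.04,0,0,0],[0.5,0,0,0,0,0,-10],[0.55,0,0,0,0,0,-10],[0.55,0,0,0,0,0,-10],[0.55,0,0,0,0,0,-10],[0.55,0,0,0,0,0,-10],[0.55,0,0,0,0,0,-10],[0.55,0,0,0,0,0,-10],[0.55,0,0,0,0,0,-10],[0.55,0,0,0,0,0,-10]]
  ]
}}

```text
time: 14.92
tcp_pos: [0.4792, -0.2479, 0.2383]
tool_rot: [[-0.006, 1.0, -0.0], [1.0, 0.006, -0.0], [-0.0, -0.0, -1.0]]
contact_force: [0.5, 0.2, -0.8]
grip_width: 0.551
```

{"op": "arm_command", "data": {
  "deltas": [
    [[0.6,0,0,0,-9,0,0],[0.6,0,0,0,-9,0,0],[0.6,0,0,0,-9,0,0],[0.6,0,0,0,-9,0,0],[0.6,0,-0.03,0,0,0,0],[0.6,0,-0.035,0.01,0,0,0],[0.6,-0.0014,-0.0336,0.0127,0,0,0],[0.6,0,0,0,0,0,0],[0.6,0,0,0,0,0,0]]
  ]
}}

```text
time: 16.05
tcp_pos: [0.4138, -0.2502, 0.1632]
tool_rot: [[0.0, 0.808, 0.589], [1.0, 0.001, -0.001], [-0.002, 0.589, -0.808]]
contact_force: [0.0, 0.3, 0.4]
grip_width: 0.603
```

```bash
python3 look.py l13; python3 - <<'E'
from workcell import r
st=r.state();print(st["qpos"].round(1),st["tool_rot"].round(3).tolist())
E
```

```text
16.15 [ 0.4142 -0.2504  0.1637] [-0.5 -0.8 -0.4] 0.5992409441313834
[-62.4  -9.3 126.6  41.4  52.1 -85.6] [[-0.001, 0.808, 0.589], [1.0, 0.002, -0.002], [-0.003, 0.589, -0.808]]
```

View pics/l13.png

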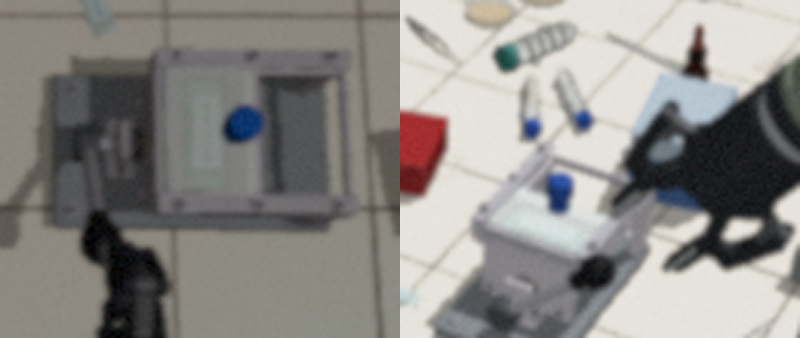

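```bash
python3 - <<'E'
from workcell import r
from h import *
t=r.snapshot("top");st=r.state();p=st["tcp_pos"];R=st["tool_rot"]
f=lambda q:[round(x) for x in ((proj(t,q)[0]-340)*8,(proj(t,q)[1]-205)*8)]
im=np.ascontiguousarray(cv2.resize(t["img"][205:270,340:410,::-1],None,fx=8,fy=8,interpolation=cv2.INTER_CUBIC))
for q in (p+R[:,1]*.025,p-R[:,1]*.025,p,p-R[:,2]*.05,p-R[:,2]*.05+R[:,1]*.05):print(f(q)); cv2.circle(im,f(q),4,(0,0,255),1)
b=f([.443,-.2493,.1205]);cv2.circle(im,b,4,(0,255,0),1)
cv2.imwrite("pics/l14.png",im)
E
```

```text
[217, 201]
[206, 384]
[211, 294]
[238, 410]
[251, 213]
```

View pics/l14.png

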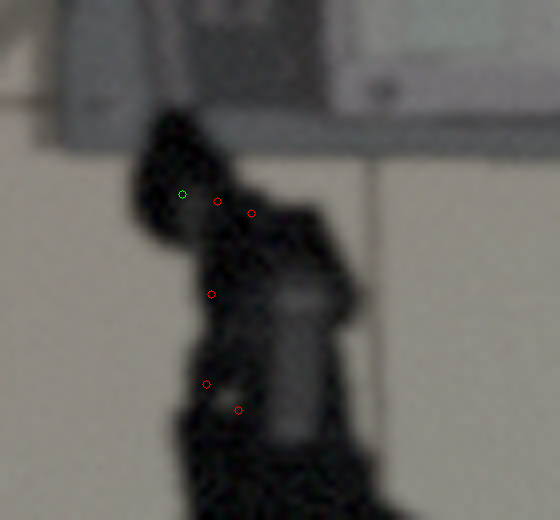

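{"op": "arm_command", "data": {
  "deltas": [
    [[0.6,0.001,-0.002,0.012,0,0,0],[0.6,0,0,0.014,0,0,0],[0.6,0,0,0.014,0,0,0],[0.6,0,0,0.012,0,0,0],[0.6,0,0,0.01,0,0,0],[0.6,0,0,0.006,0,0,0],[0.6,0,0,0,0,0,0]]
  ]
}}

```text
time: 17.08
tcp_pos: [0.4515, -0.2481, 0.1052]
tool_rot: [[-0.001, 0.809, 0.587], [1.0, 0.0, 0.001], [0.001, 0.587, -0.809]]
contact_force: [-0.3, 0.4, 0.5]
grip_width: 0.599
```

```bash
python3 look.py l15
```

```text
17.175 [ 0.4516 -0.2485  0.1059] [ 0.3  0.8 -0.6] 0.5984641760626717
```

View pics/l15.png

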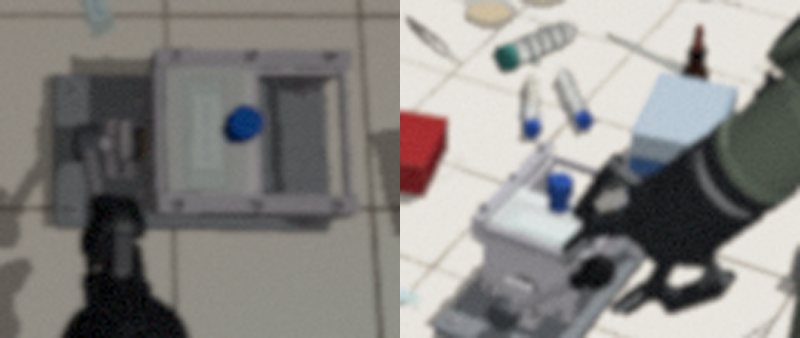

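{"op": "arm_command", "data": {
  "deltas": [
    [[0.6,0,0,0.004,0,0,0],[0.6,0,0,0.006,0,0,0],[0.6,0,0,0,0,0,0],[0.6,0,0,0,0,0,0]]
  ]
}}

```text
time: 17.68
tcp_pos: [0.4573, -0.2483, 0.0975]
tool_rot: [[-0.0, 0.809, 0.588], [1.0, 0.0, 0.0], [0.0, 0.588, -0.809]]
contact_force: [0.6, 0.4, 0.7]
grip_width: 0.6
```

```bash
python3 - <<'E'
from workcell import r
from h import *
s=r.snapshot("scene");st=r.state();p=st["tcp_pos"];print(p,st["contact_force"],st["grip_width"])
cv2.imwrite("pics/l16.png",cv2.resize(s["img"][160:220,340:430,::-1],None,fx=8,fy=8,interpolation=cv2.INTER_CUBIC))
E
```

```text
[ 0.45736314 -0.24831072  0.09755691] [-0.09684197 -0.03160391 -1.85184653] 0.6016073243907687
```

View pics/l16.png

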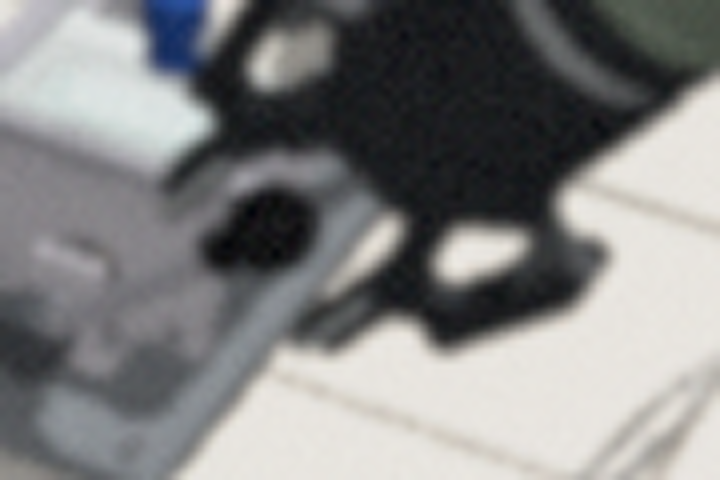

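{"op": "arm_command", "data": {
  "deltas": [
    [[0.5,0,0,0,0,0,0],[0.42,0,0,0,0,0,0],[0.35,0,0,0,0,0,0],[0.1,0,0,0,0,0,0],[0.0,0,0,0,0,0,0],[0,0,0,0,0,0,0]]
  ]
}}

```text
time: 18.48
tcp_pos: [0.4572, -0.2484, 0.0978]
tool_rot: [[-0.001, 0.809, 0.588], [1.0, 0.001, 0.0], [-0.0, 0.588, -0.809]]
contact_force: [-5.5, 1.2, 5.5]
grip_width: 0.321
```

```bash
python3 - <<'E'
from workcell import r
from h import *
s=r.snapshot("scene");st=r.state();p=st["tcp_pos"];print(p,st["contact_force"],st["grip_width"])
cv2.imwrite("pics/l17.png",cv2.resize(s["img"][160:220,340:430,::-1],None,fx=8,fy=8,interpolation=cv2.INTER_CUBIC))
E
```

```text
[ 0.45723674 -0.24841564  0.09782423] [-5.14046944  1.44272926  4.1391296 ] 0.31833733374290246
```

View pics/l17.png

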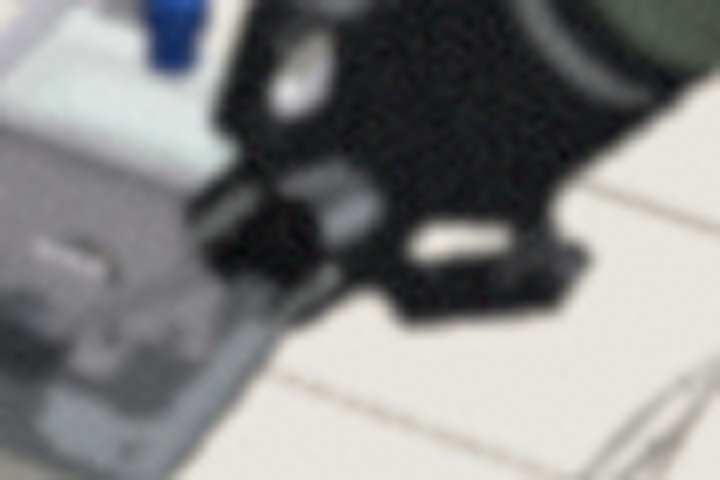

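```bash
python3 - <<'E'
import numpy as np
N=20;phi=np.radians(np.linspace(46.6,0,N+1));th=np.radians(np.linspace(36,0,N+1))
b=np.c_[-.115*np.sin(phi),.115*np.cos(phi)];z=np.c_[np.sin(th),-np.cos(th)];y=np.c_[np.cos(th),np.sin(th)]
T=b+.0272*z
for i in range(N):
    d=T[i+1]-T[i];print(i,round(d@y[i]*1e3,2),round(d@z[i]*1e3,2))
print(T[[6,12,20]]+[.5248,.04])
E
```

```text
0 3.76 -0.78
1 3.77 -0.74
2 3.77 -0.69
3 3.78 -0.65
4 3.78 -0.61
5 3.79 -0.57
6 3.79 -0.52
7 3.8 -0.48
8 3.8 -0.44
9 3.81 -0.39
10 3.81 -0.35
11 3.81 -0.31
12 3.82 -0.26
13 3.82 -0.22
14 3.82 -0.18
15 3.82 -0.13
16 3.82 -0.09
17 3.82 -0.05
18 3.82 -0.0
19 3.82 0.04
[[0.47438874 0.1122491 ]
 [0.49480796 0.12262227]
 [0.5248     0.1278    ]]
```

{"op": "arm_command", "data": {
  "deltas": [
    [[0,0,0.0038,-0.0008,1.8,0,0],[0,0,0.0038,-0.0008,1.8,0,0],[0,0,0.0038,-0.0007,1.8,0,0],[0,0,0.0038,-0.0007,1.8,0,0],[0,0,0.0038,-0.0006,1.8,0,0],[0,0,0.0038,-0.0006,1.8,0,0],[0,0,0,0,0,0,0]]
  ]
}}

```text
time: 19.4
tcp_pos: [0.4725, -0.2485, 0.1121]
tool_rot: [[-0.003, 0.907, 0.421], [1.0, 0.003, 0.0], [-0.001, 0.421, -0.907]]
contact_force: [-13.5, -2.1, 7.9]
grip_width: 0.322
```

```bash
python3 - <<'E'
from workcell import r
from h import *
s=r.snapshot("scene");st=r.state();p=st["tcp_pos"];print(p,st["contact_force"],st["grip_width"])
cv2.imwrite("pics/l18.png",cv2.resize(s["img"][150:220,340:430,::-1],None,fx=8,fy=8,interpolation=cv2.INTER_CUBIC))
E
```

```text
[ 0.47235845 -0.24850691  0.11209228] [-13.06059493  -1.90769375   7.04576096] 0.3226507933171798
```

View pics/l18.png

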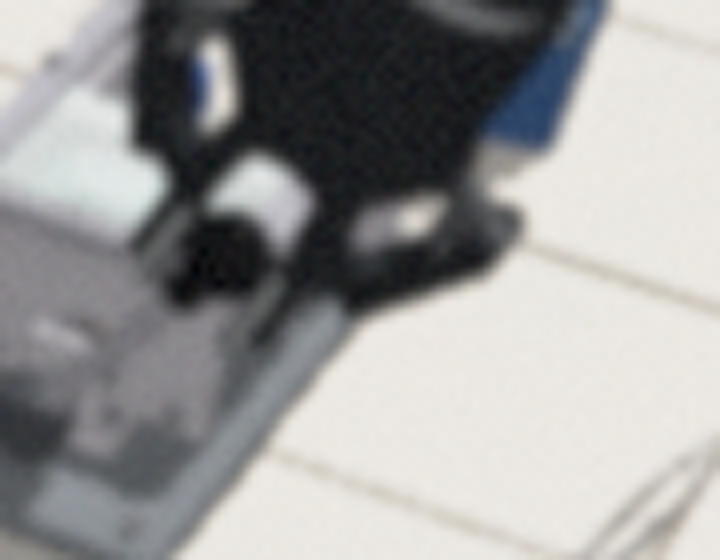

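{"op": "arm_command", "data": {
  "deltas": [
    [[0,0,0.0038,-0.0012,1.8,0,0],[0,0,0.0038,-0.0012,1.8,0,0],[0,0,0.0038,-0.0011,1.8,0,0],[0,0,0.0038,-0.0011,1.8,0,0],[0,0,0.0038,-0.001,1.8,0,0],[0,0,0.0038,-0.001,1.8,0,0],[0,0,0,0,0,0,0]]
  ]
}}

```text
time: 20.32
tcp_pos: [0.4907, -0.2486, 0.1239]
tool_rot: [[-0.002, 0.971, 0.241], [1.0, 0.002, 0.0], [-0.0, 0.241, -0.971]]
contact_force: [-3.0, -6.1, -9.1]
grip_width: 0.322
```

{"op": "arm_command", "data": {
  "deltas": [
    [[0,-0.001,0.0039,0.0002,1.8,0,0],[0,-0.0005,0.0039,0.0002,1.8,0,0],[0,0,0.0039,0.0002,1.8,0,0],[0,0,0.0039,0.0002,1.8,0,0],[0,0,0.0039,0,1.8,0,0],[0,0,0.0039,0,1.8,0,0],[0,0,0,0,0,0,0]]
  ]
}}

```text
time: 21.2
tcp_pos: [0.5151, -0.25, 0.1308]
tool_rot: [[-0.004, 0.998, 0.057], [1.0, 0.004, -0.0], [-0.001, 0.057, -0.998]]
contact_force: [-6.4, 0.6, 8.2]
grip_width: 0.317
```

```bash
python3 look.py l19
```

```text
21.3 [ 0.515  -0.25    0.1308] [-5.8  0.4  6. ] 0.3200396699822075
```

View pics/l19.png

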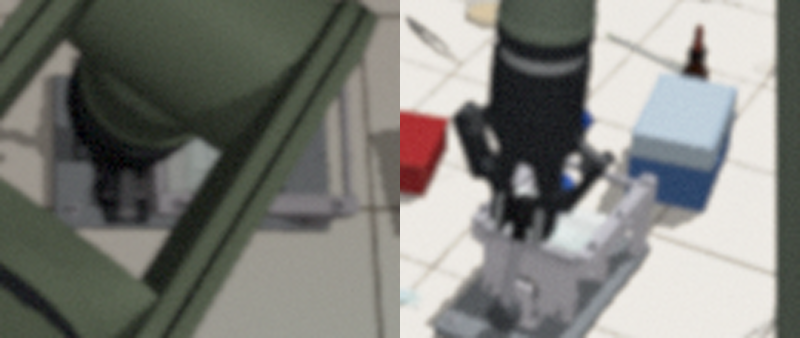

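```bash
python3 - <<'E'
import numpy as np
from scipy.optimize import least_squares
P=np.array([[.4572,.0978],[.4724,.1121],[.4907,.1239],[.515,.1308]]);th=np.radians([36,24.9,13.95,3.27])
z=np.c_[np.sin(th),-np.cos(th)]
f=lambda p:np.hypot(*((P-p[0]*z)-[p[1],.04]).T)-.115
o=least_squares(lambda p:f(p)*1e3,[.027,.525]);print(o.x,o.fun)
E
python3 - <<'E'
import sys;sys.path.insert(0,".")
from workcell import r
from h import *
s=r.snapshot("scene");st=r.state();p=st["tcp_pos"];R=st["tool_rot"]
b=p-.027*R[:,2];print(b)
f=lambda q:[round(x) for x in ((proj(s,q)[0]-330)*8,(proj(s,q)[1]-140)*8)]
im=np.ascontiguousarray(cv2.resize(s["img"][140:215,330:410,::-1],None,fx=8,fy=8,interpolation=cv2.INTER_CUBIC))
for q in([.5248,-.249,.04],[.5248,-.249,.155]):print(f(q));cv2.circle(im,f(q),4,(0,255,0),1)
cv2.imwrite("pics/l20.png",im)
E
```

```text
[0.02304835 0.52975772] [ 0.1441459  -0.33792995  0.2537543  -0.05990088]
[ 0.51346543 -0.25001487  0.15775502]
[116, 495]
[128, 212]
```

View pics/l20.png

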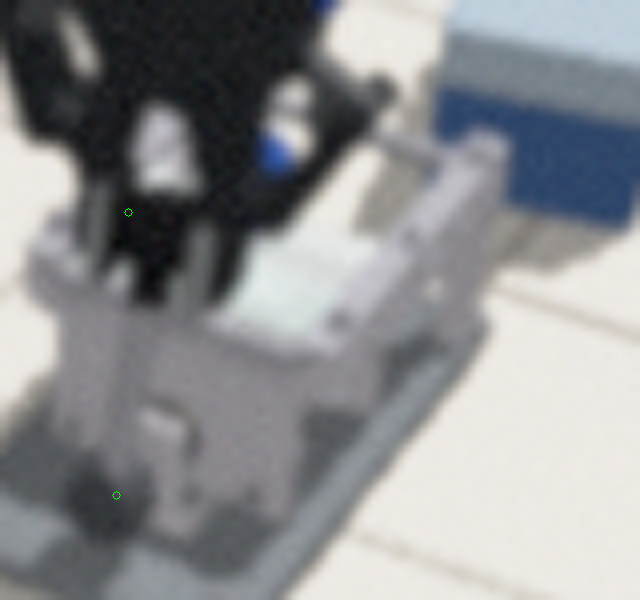

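{"op": "arm_command", "data": {
  "deltas": [
    [[0,0,0.0025,-0.0007,1.1,0,0],[0,0,0.003,-0.0007,1.1,0,0],[0,0,0.0025,-0.0006,1.1,0,0],[0,0,0.002,0,0,0,0],[0,0,0,0,0,0,0],[0,0,0,0,0,0,0]]
  ]
}}

```text
time: 22.1
tcp_pos: [0.5225, -0.2501, 0.1316]
tool_rot: [[-0.003, 1.0, -0.005], [1.0, 0.003, 0.0], [0.0, -0.005, -1.0]]
contact_force: [-8.3, -3.0, 3.3]
grip_width: 0.322
```

```bash
python3 - <<'E'
from workcell import r
from h import *
s=r.snapshot("scene");st=r.state();p=st["tcp_pos"];R=st["tool_rot"]
b=p-.027*R[:,2];print(p,b,R.round(3).tolist(),st["contact_force"],st["grip_width"])
cv2.imwrite("pics/l21.png",cv2.resize(s["img"][155:210,330:375,::-1],None,fx=10,fy=10,interpolation=cv2.INTER_CUBIC))
f=lambda q:[round(x) for x in ((proj(s,q)[0]-330)*10,(proj(s,q)[1]-155)*10)]
print(f([.5265,-.249,.04]),f([.5265,-.249,.155]),f([.5265,-.249,.11]))
E
```

```text
[ 0.52249529 -0.2500948   0.13157844] [ 0.52263572 -0.25009522  0.15857807] [[-0.003, 1.0, -0.005], [1.0, 0.003, 0.0], [0.0, -0.005, -1.0]] [-8.65723801 -2.52180527  3.45435178] 0.31337375961016123
[139, 467] [154, 113] [148, 257]
```

View pics/l21.png

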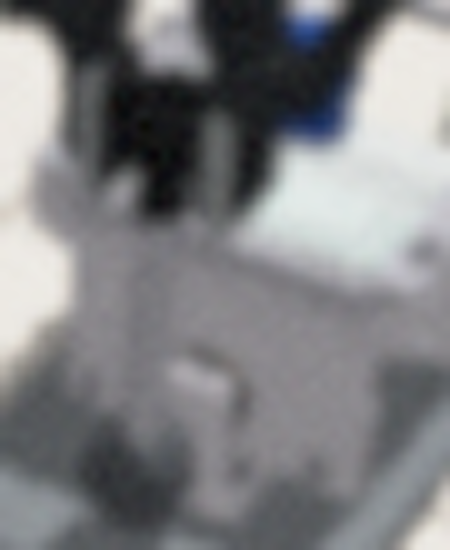

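```bash
python3 - <<'E'
from workcell import r
from h import *
ims=[];
s=r.snapshot("scene")["img"].astype(float)
g=s[155:210,330:375,::-1]
g=cv2.resize(np.clip((g-20)*1.9,0,255).astype(np.uint8),None,fx=11,fy=11,interpolation=cv2.INTER_LANCZOS4)
cv2.imwrite("pics/l22.png",g[:600])
E
```

```text
(no output)
```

View pics/l22.png

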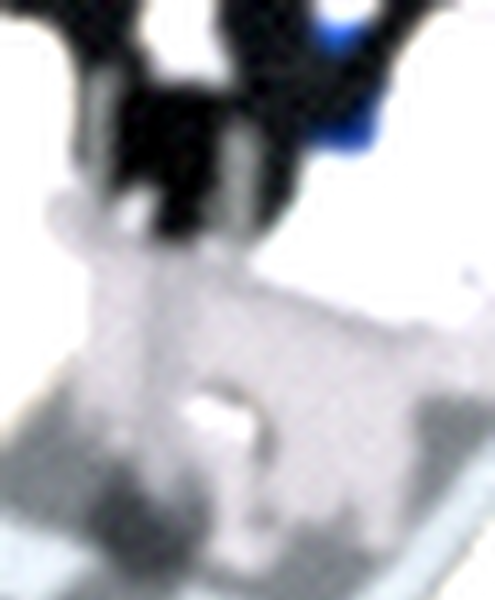

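{"op": "arm_command", "data": {
  "deltas": [
    [[0,0,0.0025,0,0,0,0],[0,0,0.0025,0,-0.3,0,0],[0,0,0,0,0,0,0],[0,0,0,0,0,0,0]]
  ]
}}

```text
time: 22.7
tcp_pos: [0.5274, -0.2509, 0.1323]
tool_rot: [[0.001, 1.0, 0.001], [1.0, -0.001, -0.0], [-0.0, 0.001, -1.0]]
contact_force: [-10.0, -2.8, 5.2]
grip_width: 0.32
```

```bash
python3 - <<'E'
from workcell import r
from h import *
acc=[]
for _ in range(6):
    S=r.snapshot("scene");acc.append(S["img"].astype(float))
s=np.mean(acc,0);st=r.state();p=st["tcp_pos"];print(p,st["contact_force"],st["grip_width"],st["time"],st["tool_rot"].round(3).tolist())
np.save("avg.npy",s)
g=cv2.resize(s[155:208,330:375,::-1],None,fx=11,fy=11,interpolation=cv2.INTER_CUBIC)
g=np.clip((g-60)*2.2,0,255).astype(np.uint8)
cv2.imwrite("pics/l23.png",g)
gray=s.mean(2)
for v in range(174,204,2):print(v,gray[v,336:356].round().astype(int).tolist())
E
```

```text
[ 0.527419   -0.25089032  0.13226852] [-9.69267403 -3.66490592  5.94890849] 0.3183320591895071 23.0 [[0.001, 1.0, 0.001], [1.0, -0.001, -0.0], [-0.0, 0.001, -1.0]]
174 [126, 124, 134, 149, 159, 144, 94, 38, 19, 17, 29, 48, 77, 99, 96, 72, 65, 99, 152, 201]
176 [132, 126, 122, 120, 119, 112, 92, 72, 69, 71, 85, 100, 111, 115, 117, 121, 140, 170, 200, 214]
178 [152, 139, 135, 132, 132, 129, 123, 118, 117, 119, 119, 123, 126, 132, 144, 157, 168, 177, 185, 192]
180 [206, 168, 142, 137, 137, 134, 124, 120, 124, 123, 124, 124, 125, 123, 120, 121, 126, 133, 143, 152]
182 [214, 170, 142, 139, 137, 131, 122, 119, 124, 125, 128, 133, 136, 135, 133, 132, 129, 126, 126, 128]
184 [210, 167, 142, 139, 138, 134, 125, 122, 124, 127, 130, 135, 137, 137, 138, 138, 137, 137, 136, 135]
186 [167, 146, 139, 137, 136, 132, 124, 123, 123, 127, 132, 136, 138, 140, 138, 139, 139, 138, 138, 137]
188 [130, 133, 135, 137, 135, 129, 122, 121, 124, 127, 129, 134, 134, 135, 135, 137, 139, 139, 140, 139]
190 [113, 125, 134, 134, 133, 128, 122, 121, 126, 134, 142, 138, 128, 118, 109, 112, 123, 132, 137, 140]
192 [106, 119, 117, 119, 127, 126, 121, 121, 126, 134, 148, 161, 168, 166, 155, 148, 137, 122, 124, 134]
194 [98, 104, 104, 111, 124, 126, 120, 122, 124, 126, 131, 138, 142, 147, 151, 159, 148, 117, 107, 124]
196 [88, 90, 91, 96, 101, 106, 112, 121, 123, 122, 121, 124, 131, 135, 141, 140, 129, 109, 109, 127]
198 [91, 90, 86, 78, 72, 79, 95, 111, 116, 111, 106, 104, 112, 126, 137, 140, 132, 124, 130, 134]
200 [90, 82, 70, 62, 56, 58, 70, 84, 93, 94, 89, 88, 95, 117, 133, 140, 132, 122, 124, 132]
202 [88, 78, 65, 56, 56, 56, 55, 59, 62, 72, 75, 76, 86, 110, 131, 136, 124, 110, 111, 119]
```

View pics/l23.png

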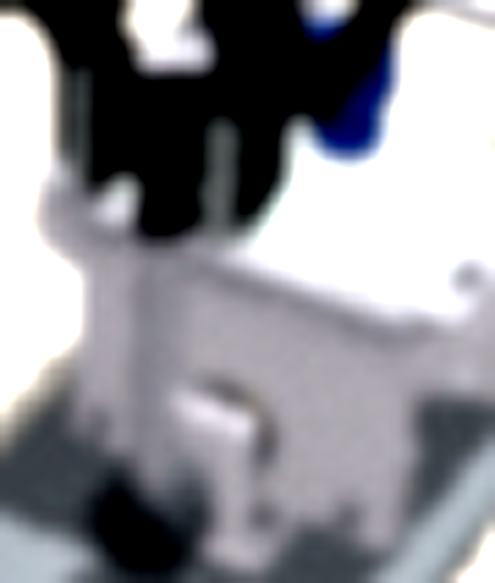

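```bash
python3 - <<'E'
import numpy as np
g=np.load("avg.npy").mean(2)
R=[];C=[]
for v in range(179,196):
    row=g[v];x=np.arange(338,344)
    d=-(np.diff(row[338:345]));d=np.clip(d,0,None);c=(d*(x+.5)).sum()/d.sum();print(v,round(c,2));R.append(v);C.append(c)
R=np.array(R);C=np.array(C);m=R<194
print(np.polyfit(R[m],C[m],1))
import pickle
from h import *
s=pickle.load(open("s0.pkl","rb"))["scene"]
for a in(-.1,-.05,0,.05,.1):
    h=[proj(s,[.527-t*np.sin(a),-.25,.04+t*np.cos(a)]) for t in(.04,.09)]
    print(a,(h[1][0]-h[0][0])/(h[1][1]-h[0][1]),h)
E
```

```text
179 340.92
180 340.83
181 340.71
182 340.79
183 340.75
184 340.94
185 340.85
186 340.94
187 341.17
188 340.9
189 341.01
190 341.11
191 341.22
192 341.37
193 341.5
194 341.5
195 341.5
[4.32907881e-02 3.32947933e+02]
-0.1 0.07093951811435138 [(np.float64(343.0665025728345), np.float64(189.12914151136658)), (np.float64(341.9319466552585), np.float64(173.13585670011173))]
-0.05 0.015183801209871495 [(np.float64(343.75310547572525), np.float64(189.33115765374563)), (np.float64(343.51390681275626), np.float64(173.5776148048392))]
0 -0.04269628934061355 [(np.float64(344.4410429636909), np.float64(189.56417612363296)), (np.float64(345.1015868120544), np.float64(174.0934207356427))]
0.05 -0.10313231609107104 [(np.float64(345.12849365806767), np.float64(189.8276356341263)), (np.float64(346.69048616092834), np.float64(174.68211614941544))]
0.1 -0.16662174764070475 [(np.float64(345.813631302668), np.float64(190.12088746171824)), (np.float64(348.2760655433445), np.float64(175.34229897886087))]
```

{"op": "arm_command", "data": {
  "deltas": [
    [[0,0,0.0,0,0,0,0],[0,0,0,0,0,0,0],[0,0,0,0,0,0,0],[0,0,0,0,0,0,0],[0,0,0,0,0,0,0],[0,0,0,0,0,0,0]]
  ]
}}

```text
time: 23.75
tcp_pos: [0.5274, -0.2509, 0.1323]
tool_rot: [[0.001, 1.0, 0.001], [1.0, -0.001, -0.0], [-0.0, 0.001, -1.0]]
contact_force: [-9.6, -2.9, 5.9]
grip_width: 0.318
```

```bash
python3 - <<'E'
from workcell import r
import cv2
for n in("scene","top"):cv2.imwrite(f"pics/fin_{n}.png",r.snapshot(n)["img"][:,:,::-1])
E
python3 look.py l24
```

```text
23.95 [ 0.5274 -0.2509  0.1323] [-9.  -4.1  6.8] 0.31881584039079514
```

View pics/l24.png

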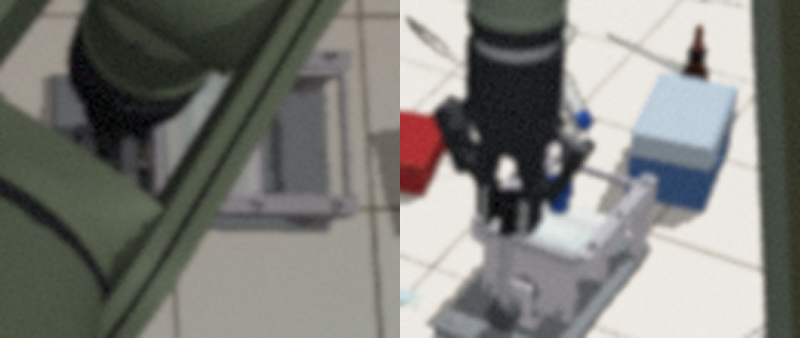

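View pics/fin_top.png

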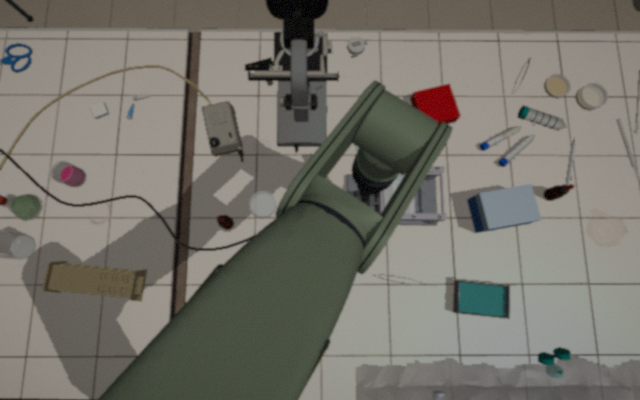

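View pics/fin_scene.png

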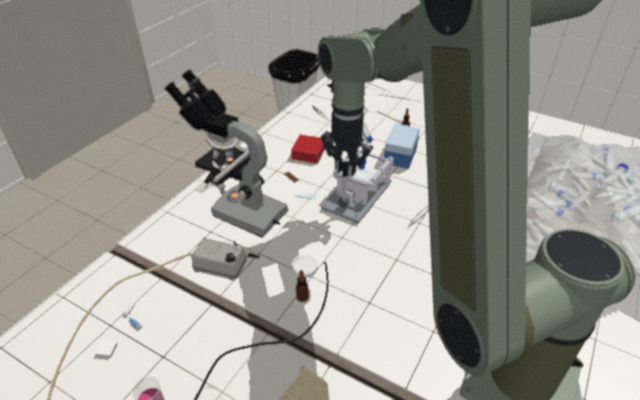

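```bash
python3 - <<'E'
import numpy as np,cv2
now=np.load("avg.npy").mean(2)
a=cv2.imread("pics/l21.png").astype(float).mean(2);a=cv2.resize(a,(45,55),interpolation=cv2.INTER_AREA)
old=np.zeros_like(now);old[155:210,330:375]=a
for g in(old,now):
    g=cv2.GaussianBlur(g,(1,3),0)
    for nm,lev in(("left",129),):
        L=[];
        for v in range(180,194):
            x=np.arange(338,348);r=g[v,338:348];j=x[r.argmin()]
            for u in range(j,337,-1):
                if g[v,u]>=lev: L.append((v,u+(g[v,u]-lev)/(g[v,u]-g[v,u+1])));break
        L=np.array(L);print(np.polyfit(L[:,0],L[:,1],1),L[:,1].round(2).tolist())
E
```

```text
[-1.07243933e-01  3.62001247e+02] [342.75, 342.65, 342.4, 342.24, 342.26, 342.24, 342.09, 341.89, 341.87, 341.84, 341.62, 341.44]
[-7.10231148e-02  3.54373150e+02] [341.45, 341.3, 341.29, 341.42, 341.53, 341.52, 341.39, 341.2, 341.03, 340.92, 340.85, 340.48]
```

{"op": "arm_command", "data": {
  "deltas": [
    [[0,0,0.0015,0,0,0,0],[0,0,0,0,0,0,0],[0,0,0,0,0,0,0],[0,0,0,0,0,0,0],[0,0,0,0,0,0,0]]
  ]
}}

```text
time: 24.58
tcp_pos: [0.5282, -0.2509, 0.1323]
tool_rot: [[0.001, 1.0, -0.001], [1.0, -0.001, -0.0], [-0.0, -0.001, -1.0]]
contact_force: [-11.3, -3.7, 7.1]
grip_width: 0.318
```

```bash
python3 - <<'E'
from workcell import r
import numpy as np,cv2
g=np.mean([r.snapshot("scene")["img"].astype(float) for _ in range(4)],0).mean(2)
L=[]
g=cv2.GaussianBlur(g,(1,3),0)
for v in range(180,194):
    j=338+g[v,338:348].argmin()
    for u in range(j,337,-1):
        if g[v,u]>=129: L.append((v,u+(g[v,u]-129)/(g[v,u]-g[v,u+1])));break
L=np.array(L);print(np.polyfit(L[:,0],L[:,1],1))
st=r.state();print(st["time"],st["tcp_pos"],st["contact_force"],st["grip_width"])
print(r.hand_in())
E
```

```text
[-6.49739353e-02  3.53150657e+02]
24.775 [ 0.52819969 -0.25087935  0.13228476] [-11.49713764  -3.99329616   6.91023011] 0.32006218346632626
the job is handed in; nothing more can be done
None
```

I slid the cover fully home, swung the lever up to upright as near as I could measure, and handed in at 24.8 s with the gripper still closed on the ball.

- **Cover:** I pushed it by the blue knob until it stopped hard against the end stop (about 16 N on the gripper). Travel was 57.6 mm, and the last pictures show the plate over the pocket. It may not have started at the full 62 mm.
- **Lever:** My first grip, with the jaws along the shaft, slipped off part-way and the lever sprang back to about 0.3 rad. I took it again from along the lever, with a finger on each side of it in the swing plane, and that grip held to the end.
- **Last checks:** The grip was full on the ball (opening 0.32) and steady for over a second. The force on the gripper was about 14 N. In the last full pictures, just before a final 1.5 mm nudge of the lever, the bottle, dish and forceps looked unmoved.
- **What disagreed:** My estimates of the ball's upright position ranged from x = 0.523 to 0.530 m. I finished at 0.528 m. The stem's slope in the image suggests the lever may be about 0.02 rad short of upright.
- **Not checked:** I did not see the squeeze on the chip directly; I infer it from the lever's position.

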